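# Load the bearing block and set the sprung nose, coming up from one side

### The arm

A 6-joint arm with a two-finger parallel gripper is mounted at the origin on the work surface. World frame = base frame: x ahead of the robot, y to its left, z up, the work surface at z = 0. Lengths are in m, angles in rad, forces in N, time in s.
With the tool pointing down it reaches from about 0.275 to 0.725 m from the base axis. Payload 15.9 kg.
Tool frame: the origin (TCP) lies between the finger pads; the fingertips stand 11 mm ahead of it and the grasp point (between the pads) lies 8 mm behind it; z points along the fingers, y is the line along which they close (so a half turn about z gives the same grasp; the last joint's range is limited). The gripper opens to 85 mm and grips with 20 to 120 N. Pads are 22 mm wide; open, the fingers measure 114 mm over their backs; the gripper's body (76 mm by 85 mm) begins 54 mm behind the grasp point. The pads swing forward as they close: fully open they stand 13 mm farther back than shut.
Start: joints at [-1.135, 0.213, -0.034, 1.323, 0, 1.571], TCP at [0.211, -0.453, 0.242] pointing down, gripper open.
Joint ranges: [-2.98, 2.98], [-0.74, 1.72], [-1.14, 1.35], [-2.1, 2.04], [-1.57, 1.44], [-3.14, 3.14]. Speed limits (rad/s): [1.89, 1.89, 2.39, 2.57, 3.14, 3.14].

### API

Orientations are given as a unit quaternion [w, x, y, z].
In Python, from station import sensors, eyes, workorder gives the robot as it stands.
- The arm moves only by the tool arm_command, never from a script. Its argument "moves" is a list of rows, each a list of 3 entries, a list of its own where there are three numbers: the gripper's target within -1 to 1 (shut at 1, half-way at 0, fully open at -1), then the shift along the tool's x, y, z in units of 750 mm (1.0 is 750 mm), then the turn, a rotation vector about the tool's x, y, z in units of pi rad (1.0 is pi rad). In form: [[claw, [x, y, z], [rx, ry, rz]], ...]. A call has 1 to 12 rows; each row is the pose to reach, as a shift and turn from the pose commanded when the call began, along the tool's axes at that moment, turning the shorter way round; what a row does not reach only later rows make up. A row lasts 1/8 s, in which the tool goes at most 62.5 mm and 10.7 degrees, less where a joint would pass 70% of its speed; a pose out of reach is approached as far as the arm can. A call with a number of a shift or a turn outside -1 to 1 is refused whole. A call with a gripper value outside its range is refused whole. The fingers move at their own pace and stop on an object; "grip_force" is the grip in N (left out, the last holds). Time passes only in rows, so rows that repeat a pose let the fingers close. It gives the time, the measured TCP pose, the force, the opening and the grip force at its end, in the units of the state.
- sensors.state(): the state, without advancing time (a new reading comes with each control period).
- eyes.snapshot(name): name is "scene" or "top" or "wrist"; returns (picture, depth): 384x512x3 uint8, red, green, blue; 384x512 float32, m along the optical axis (not along the pixel's ray), 0 where there is no reading.
- eyes.camera_info(name): a dict with "camera_matrix" (3x3 intrinsics, pixels), "R" (3x3) and "t" (3): a world point X has camera coordinates R X + t; the wrist camera has in their place "hand_eye" (4x4, takes a point from camera to tool coordinates, whose origin is the TCP and whose axes are the flange's). Camera axes: x right, y down, z forward; pixel columns grow to the right and rows downward; lengths in m; the calibration is good to about 2 mm. A picture is of the moment at which its call begins: read the wrist's pose just before it. camera_info takes no time and is no camera call.
- workorder.job_done(): hands the job in; it is judged then, once.
The state is a dict: "time": time; "qpos": joint angles; "joint_velocities": joint speeds; "tau": joint torques, N m; "tool_pos": TCP position; "tcp_rot": TCP orientation; "wrist_force": force on the tool from outside, world axes, zero at the start; "torque": the same for the moment, N m; "width": finger opening in m; "finger_force": force on a finger pad.
Only numpy, scipy, OpenCV 4.12 (cv2) and the standard library are available. Lean on these libraries where they do the work, as an engineer would, in place of code of your own. Each camera call takes 0.05 s, during which the arm holds its last target. There are 200 camera calls.

### The job

Wind the clamping slide fully back with its lever, then set the bored aluminium bearing block upright in the nest between the slide's sprung nose and the anvil. Then bring the slide up again with the lever until the block bears on the anvil and the nose is pressed in about 3 mm, to the black ring scribed on it (a preload of about 12 N), and let go. There is play in the gear: finish on a forward pull with the play taken up, never easing back onto the mark, and never run the nose well past its ring; leave everything else lying where it is.

Things in the scene. Friction and masses are not known exactly. Their poses are not given: they have to be found in the camera images.
- fixture: Low steel clamping fixture bolted to the bench. Origin on the bench (z = 0); z up, y along the slide's travel, from slide to anvil; the lever is on its -x side. Base plate 12 mm thick, x -120 to +50 mm, y -185 to +145 mm. Along x = 0 from -y to +y stand: rear stop, grey slide (50 mm wide, top 68 mm above the bench), sprung nose, nest, anvil.
- anvil_zone (a point): Middle of the anvil's setting range, fixture (0, +91, 45) mm. The anvil is a steel stop 36 mm wide, top 65 mm above the bench. It has been clamped anywhere with its face (towards -y) within 6 mm either way of this point; its true place is not measured and must be felt.
- nest (a point): Point on the nest's floor, 20 mm above the bench, fixture (0, +47, 20) mm: set the block's underside centre here, its length along the fixture's y. Two side lips 43 mm apart, 10 mm higher than the floor, guide the 36 mm wide block. Set down here the block stands 8 to 20 mm clear of the anvil and, with the slide fully back, about 22 mm clear of the nose.
- block: Loose bearing block of bare aluminium, 36 (x) x 60 (y) x 50 mm (z), 0.2 to 0.4 kg, with a brass-lined cross bore; starts standing on the bench to the left. Origin: centre of its underside; z up. Grip it across the 36 mm sides, near the top.
- slide: Grey painted slide, 90 mm long. Its origin moves along fixture x = 0 at bench height and reads fixture y = -69.5 mm when fully back on its stop, -9.5 mm at the far end. Its guideway is stiff: it takes about 24 N to move, stays where it is left, and so holds the nose's spring load when the lever is let go.
- mouth (a point): Centre of the slide's front face, 45 mm above the bench, where the steel nose rod (14 mm across) comes out 20 mm towards +y. The nose springs in up to 11 mm, at 4 N/mm. Its black ring, 3 mm from this face, is flush with it when pressed in right. Coming forward the nose first pushes the loose block along (2 N or so) until it bears on the anvil; then the spring loads up.
- pivot (a point): Upright axis of pinion and lever, fixture (-70, -60) mm, 50 mm above the bench. From above, turning the lever counterclockwise (knob towards fixture -y) drives the slide forward (+y), 45 mm per rad: 1 mm at the knob is 0.45 mm of slide. With the slide fully back, the line from pivot to knob is turned 0.6 rad clockwise from fixture -x (give or take 0.08 of play).
- knob (a point): Middle of the upright black round knob on the lever's end: 20 mm across, 60 to 110 mm above the bench, this point at 90 mm, 100 mm from the pivot axis. Grip it from above or push it. Felt along its path: 1 N or less in the play, about 11 N when the slide moves, then 1.8 N more per mm the nose is pressed in (5.4 N more at the ring). The lever's arm lies 50 to 60 mm high.
- lever (a joint): Play of the lever against the pinion, rad: -0.08 bears backwards (slide drawn back), +0.08 bears forwards; in between the lever is loose (16 mm at the knob). It stays where it is left.
- nut: loose steel nut, 26 mm across and 11 mm high, lying on the front left corner of the fixture's base plate; leave it
- screwdriver: loose screwdriver on the bench; leave it
- wrench: loose wrench on the bench; leave it
- bush: plain brass bush, 40 mm across, 30 mm high; not part of the job, leave it
- offcut: wooden offcut 90 x 130 x 20 mm on the bench; leave it
Mind the look-alikes: they are no part of the job. Leave any blue or pink look-alike of the block alone.

How it is judged:
On the way, in this order (a step that is already met when the one before it is completed fails the run):
1. the slide is wound fully back (within 4 mm of its rear stop) (y of slide in the frame of fixture below -0.0655 m), for 0.2 s.
2. the block stands in the nest, let go, with the slide still back (x of block in the frame of nest between -0.006 and 0.006 m and z of block in the frame of nest between -0.003 and 0.003 m and angle between block's own z axis and vertical below 0.08 rad and angle between the y axis of block and the y axis of fixture, either way round below 0.2 rad and contact force between the fingers and block below 0.1 N and y of slide in the frame of fixture below -0.06 m and linear speed of block below 0.02 m/s), for 0.2 s.
At the end, for the whole second after the job is handed in: The block stands upright in the nest, within 6 mm of its middle line, 3 mm of its floor and 0.2 rad of its direction, at rest; the nose bears on it with 8 to 16 N (pressed in 2 to 4 mm, ring at 3 mm); the lever's play is taken up forwards (joint above +0.04 rad) (x of block in the frame of nest between -0.006 and 0.006 m and z of block in the frame of nest between -0.003 and 0.003 m and angle between block's own z axis and vertical below 0.08 rad and angle between the y axis of block and the y axis of fixture, either way round below 0.2 rad and contact force between slide and block between 8 and 16 N and value of joint lever above 0.04 rad and linear speed of block below 0.01 m/s and linear speed of slide below 0.005 m/s); the robot touches nothing.
It fails at once if the nose is run far past its ring (more than 22 N on the block, pressed in 5.5 mm) (contact force between slide and block above 22 N).
It fails at once if another loose thing is shoved or knocked away (more than 30 mm) (distance of any of nut, screwdriver, wrench, bush, offcut from where it was at the start of the episode above 0.03 m).
It also fails if it takes over 72 s, if anything falls off the work surface, if the arm or the gripper's body presses on something with over 40 N, if the wrist force passes 120 N, or if a joint passes its speed limit or range.

## Working session

There is one attempt and no reset: what is moved stays moved. The work goes in short steps, Python scripts to look and compute and a tool call to move; the robot and the scene stay as the last step left them, time stands still between calls to the robot, and variables do not carry over. Pictures are saved under pics/ and viewed, at most 10 in all, crops included, and the job is handed in when it is done.

Besides the shell and the picture viewer there is one more tool, called as name([rows], argument=value, ...), one row to a line, values as JSON. arm_command: Moves the arm, as the interface text tells. Shifts and turns lie within -1 to 1; 1 stands for 750 mm of shift or pi rad of turn. Its arguments: {"type":"object","properties":{"moves":{"type":"array"},"grip_force":{"type":"number"}},"required":["moves"]}

```bash
ls; mkdir -p pics; cat > h.py <<'E'
import numpy as np, cv2
from station import sensors, eyes, workorder
from scipy.spatial.transform import Rotation as Rn
def snap(n,f):
    s=sensors.state(); p,d=eyes.snapshot(n); cv2.imwrite(f'pics/{f}.png',p[:,:,::-1]); np.savez(f'pics/{f}.npz',p=p,d=d,pos=s['tool_pos'],q=s['tcp_rot']); return p,d
def world(n,f,u,v,z=None):
    a=np.load(f'pics/{f}.npz'); c=eyes.camera_info(n); K=np.array(c['camera_matrix'])
    r=np.linalg.inv(K)@np.array([u,v,1.])
    if n=='wrist':
        H=np.array(c['hand_eye']); w=a['q']; Rt=Rn.from_quat([w[1],w[2],w[3],w[0]]).as_matrix()
        Rc=Rt@H[:3,:3]; o=Rt@H[:3,3]+a['pos']
    else:
        Rc=np.array(c['R']).T; o=-Rc@np.array(c['t'])
    dr=Rc@r
    s=a['d'][int(round(v)),int(round(u))] if z is None else (z-o[2])/dr[2]
    return o+s*dr
E
python3 - <<'E'
from h import *
p,d=snap('top','top0'); q,e=snap('scene','sc0')
s=sensors.state(); print(s)
print(eyes.camera_info('top'))
cv2.imwrite('pics/top0b.png',cv2.resize(p[:,:,::-1],(800,600),interpolation=cv2.INTER_CUBIC))
E
```

```text
pics
{'time': 0.1, 'qpos': array([-1.13498931e+00,  2.13313543e-01, -3.49695858e-02,  1.32349150e+00,
       -5.03888297e-06,  1.57080979e+00]), 'joint_velocities': array([-0.00086818, -0.00055999,  0.00016464,  0.00070427, -0.00162129,
       -0.00160475]), 'tau': array([-2.39844640e-04, -6.87246180e+01,  4.87806880e+01,  1.21758363e-02,
       -5.61008187e-05,  2.42092784e-05]), 'tool_pos': array([ 0.21095033, -0.45300919,  0.24187296]), 'tcp_rot': array([-4.77039695e-04,  9.76354158e-01,  2.16176590e-01, -1.08209544e-04]), 'wrist_force': array([-0.17723088,  0.10977486,  0.17328042]), 'torque': array([-0.01842042, -0.01998639,  0.04558299]), 'finger_force': 0.0, 'width': 0.08544878113098849}
{'camera_matrix': array([[466.76175115,   0.        , 257.82782771],
       [  0.        , 466.76175115, 185.50723099],
       [  0.        ,   0.        ,   1.        ]]), 'R': array([[-6.50701344e-03, -9.99978165e-01, -1.15226146e-03],
       [-9.97133869e-01,  6.57535434e-03, -7.53711574e-02],
       [ 7.53770882e-02,  6.58517797e-04, -9.97154883e-01]]), 't': array([-0.00588447,  0.52401174,  1.21888071])}
```

View pics/top0b.png

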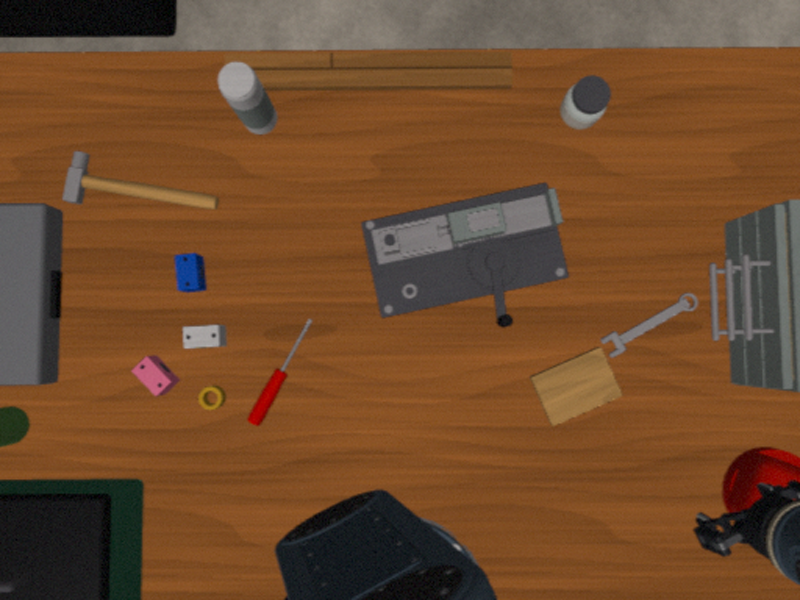

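View pics/sc0.png

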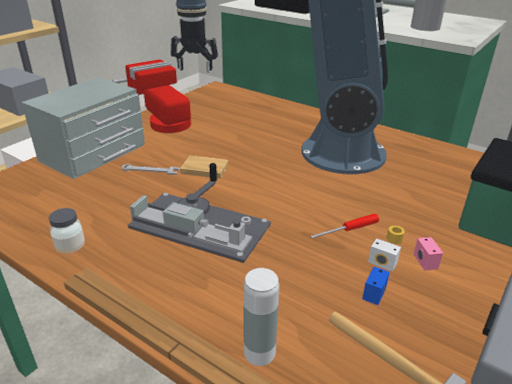

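The top view (800x600) shows the white/bare block at (203,336). The look-alikes are blue at (190,272) and pink at (155,375), and the brass bush is at (210,398). The fixture is at (465,250) with the anvil at its left, the knob at (504,320) and the nut at (409,291). I choose the bare grey block and check it in one close crop.

```bash
python3 - <<'E'
from h import *
p=np.load('pics/top0.npz')['p'][:,:,::-1]
a=cv2.resize(p[112:212,226:370],(800,556),interpolation=cv2.INTER_CUBIC)
b=cv2.resize(p[195:235,105:155],(250,200),interpolation=cv2.INTER_CUBIC)
a[-200:,:250]=b
cv2.imwrite('pics/crop.png',a)
E
```

```text
(no output)
```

View pics/crop.png

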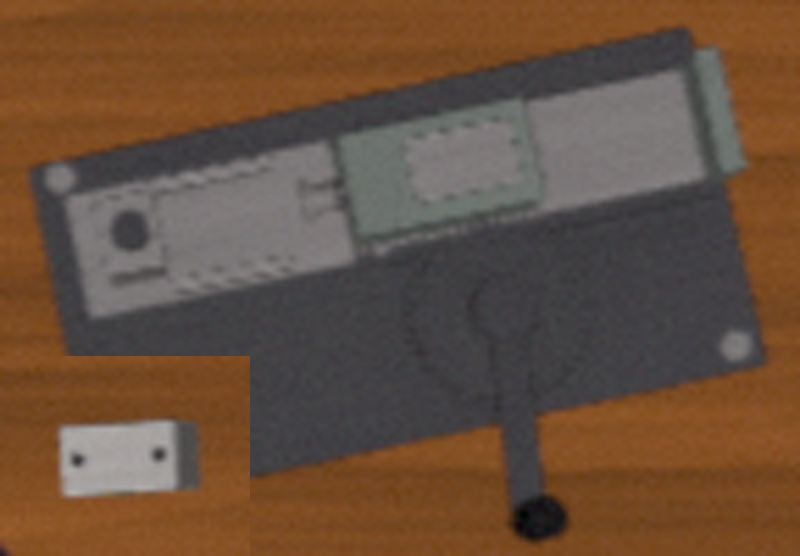

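The crop confirms the bare block (inset, two bolt holes, near world y-alignment). It also gives the plate corners at crop (30,168), (690,30) and (765,360), the knob top at (540,517), and the slide front edge at x≈(335..355).

```bash
cat >> h.py <<'E'
def fit(F,W):
    F=np.array(F,float);W=np.array(W)[:,:2];f=F-F.mean(0);w=W-W.mean(0)
    th=np.arctan2((f[:,0]*w[:,1]-f[:,1]*w[:,0]).sum(),(f*w).sum())
    R=np.array([[np.cos(th),-np.sin(th)],[np.sin(th),np.cos(th)]]); o=W.mean(0)-R@F.mean(0)
    return th,o,np.abs(F@R.T+o-W).max()
E
python3 - <<'E'
from h import *
c=lambda x,y:(226+x/5.556,112+y/5.556)
T=lambda u,v,z:world('top','top0',u,v,z)
W=[T(*c(30,168),.012),T(*c(690,30),.012),T(*c(765,360),.012),T(245,203,.012)]
th,o,e=fit([[.05,.145],[.05,-.185],[-.12,-.185],[-.12,.145]],W); print('fix',th,o,e)
R=np.array([[np.cos(th),-np.sin(th)],[np.sin(th),np.cos(th)]])
fx=lambda w:R.T@(w[:2]-o)
k=T(*c(540,517),.11);print('knob',k,fx(k))
u,v=c(540,517);print(T(u,v,None))
for q in [(340,140),(358,235),(525,98),(542,205)]: print('slide',fx(T(*c(*q),.068)))
print('anvil',[fx(T(*c(*q),.065)) for q in [(158,210),(165,265)]])
i=lambda x,y:(105+x/5,195+(y-356)/5)
B=[T(*i(*q),.05) for q in [(60,427),(178,420),(180,490),(62,497)]]
print('block',fit([[.018,.03],[.018,-.03],[-.018,-.03],[-.018,.03]],B),[T(*i(120,y))for y in (450,)])
print('pivot',o+R@[-.07,-.06],'nest',o+R@[0,.047])
E
```

```text
fix 0.2065180817495086 [ 0.62343225 -0.08978938] 0.0030171933789983063
knob [ 0.46802973 -0.16931444  0.11      ] [-0.16840721 -0.04596942]
[ 0.46805517 -0.16942265  0.10922167]
slide [ 0.02130203 -0.00021493]
slide [-0.0237019   0.00124026]
slide [ 0.02236841 -0.08818924]
slide [-0.02804419 -0.08479536]
anvil [array([0.00764289, 0.08888213]), array([-0.01809987,  0.09112675])]Traceback (most recent call last):
  File "<stdin>", line 14, in <module>
TypeError: <lambda>() missing 1 required positional argument: 'z'
```

```bash
cat >> h.py <<'E'
def go(p,yaw,base=None):
    """shift/turn numbers from present pose (or base=(pos,yaw of tool y)) to TCP p, tool y at yaw (mod pi), tool down"""
    s=sensors.state(); w=s['tcp_rot']; Rt=Rn.from_quat([w[1],w[2],w[3],w[0]])
    x=np.cos(yaw);y=np.sin(yaw); best=None
    for g in (1,-1):
        Y=g*np.array([x,y,0]); Z=np.array([0,0,-1.]); X=np.cross(Y,Z)
        r=(Rt.inv()*Rn.from_matrix(np.c_[X,Y,Z])).as_rotvec()
        if best is None or np.linalg.norm(r)<np.linalg.norm(best): best=r
    d=Rt.inv().apply(np.array(p)-s['tool_pos'])
    print('shift',np.round(d/.75,4),'turn',np.round(best/np.pi,4),'rows',np.ceil(max(np.linalg.norm(d)/.0625,np.degrees(np.linalg.norm(best))/10.7)))
E
python3 - <<'E'
from h import *
T=lambda u,v,z:world('top','top0',u,v,z)
i=lambda x,y:(105+x/5,195+(y-356)/5)
B=[T(*i(*q),.05) for q in [(60,427),(178,420),(180,490),(62,497)]]
print('block',fit([[.018,.03],[.018,-.03],[-.018,-.03],[-.018,.03]],B),T(*i(120,450),None))
c=eyes.camera_info('wrist');print(c)
R=np.array([[np.cos(.2065),-np.sin(.2065)],[np.sin(.2065),np.cos(.2065)]])
print('pivot',np.array([.6234,-.0898])+R@[-.07,-.06],'nest',np.array([.6234,-.0898])+R@[0,.047])
go([.50,-.13,.30],1.637)
E
```

```text
block (np.float64(0.050107331715588004), array([0.44637419, 0.32315801]), np.float64(0.0005932252190197218)) [ 0.43059588 -0.01013256  1.25490145]
{'camera_matrix': array([[341.27555521,   0.        , 256.71686761],
       [  0.        , 341.27555521, 190.1313659 ],
       [  0.        ,   0.        ,   1.        ]]), 'hand_eye': array([[-5.51867065e-04, -9.63027914e-01, -2.69401063e-01,
         6.85315568e-02],
       [ 9.99998778e-01, -1.37453441e-04, -1.55713896e-03,
        -3.50763178e-04],
       [ 1.46253818e-03, -2.69401593e-01,  9.63026813e-01,
        -1.31472399e-01],
       [ 0.00000000e+00,  0.00000000e+00,  0.00000000e+00,
         1.00000000e+00]])}
pivot [ 0.56718931 -0.16287776] nest [ 0.61376333 -0.04379854]
shift [ 0.5312 -0.2278 -0.0773] turn [-3.000e-04  1.000e-04  1.176e-01] rows 7.0
```

arm_command([
  [-1,[0.56,-0.22,0.02],[0,0,0.118]],
  [-1,[0.56,-0.22,0.02],[0,0,0.118]],
  [-1,[0.56,-0.22,0.02],[0,0,0.118]],
  [-1,[0.56,-0.22,0.02],[0,0,0.118]],
  [-1,[0.56,-0.22,0.02],[0,0,0.118]],
  [-1,[0.56,-0.22,0.02],[0,0,0.118]],
  [-1,[0.56,-0.22,0.02],[0,0,0.118]],
  [-1,[0.56,-0.22,0.02],[0,0,0.118]],
  [-1,[0.56,-0.22,0.02],[0,0,0.118]],
  [-1,[0.56,-0.22,0.02],[0,0,0.118]],
], grip_force=40)

```text
time: 1.35
tool_pos: [0.5217, -0.1266, 0.2271]
tcp_rot: [-0.0, 0.999, 0.033, -0.0]
wrist_force: [-1.3, -0.0, -0.3]
width: 0.0856
finger_force: 0.0
```

```bash
python3 - <<'E'
from h import *
p,d=snap('wrist','w1'); s=sensors.state(); print(s['tool_pos'],s['tcp_rot'],s['wrist_force'])
cv2.imwrite('pics/w1b.png',cv2.resize(p[:,:,::-1],(800,600),interpolation=cv2.INTER_CUBIC))
E
```

```text
[ 0.52162503 -0.12695474  0.22724248] [ 2.73489299e-05  9.99481949e-01  3.21837539e-02 -1.96740991e-04] [ 1.01826254 -0.55141207 -1.25178209]
```

View pics/w1b.png

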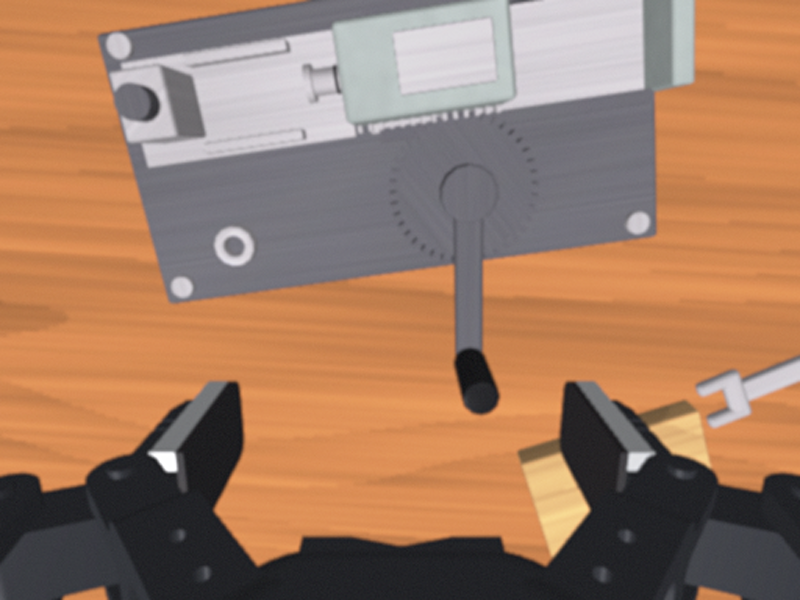

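The wrist view shows the knob top at (481,397), plate corners at (100,35), (171,302) and (655,235), the nut at (234,246), the nest lips around (288,44)/(303,133), and the nose and slide at (420,65).

```bash
python3 - <<'E'
from h import *
T=lambda u,v,z:world('wrist','w1',u/1.5625,v/1.5625,z)
W=[T(100,35,.012),T(655,235,.012),T(171,302,.012)]
th,o,e=fit([[.05,.145],[-.12,-.185],[-.12,.145]],W); print('fix',th,o,e)
R=np.array([[np.cos(th),-np.sin(th)],[np.sin(th),np.cos(th)]])
fx=lambda w:np.round(R.T@(w[:2]-o),4)
k=T(481,397,.11);print('knob',k,fx(k))
print('lips',fx(T(288,44,.03)),fx(T(303,133,.03)),'mouth',fx(T(335,30,.068)),fx(T(352,122,.068)),'anvil',fx(T(162,68,.065)),fx(T(178,138,.065)))
print('nose',fx(T(305,83,.045)))
print('pivot',o+R@[-.07,-.06],'pivseen',T(468,193,.062)[:2],'nest',o+R@[0,.047])
go([k[0],k[1],.16],1.637); go([k[0],k[1],.084],1.637)
E
```

```text
fix 0.20589889114656862 [ 0.62489047 -0.08847727] 0.0037635938719039475
knob [ 0.47001241 -0.17003669  0.11      ] [-0.1683 -0.0482]
lips [0.0237 0.0303] [-0.0248  0.0311] mouth [ 0.0191 -0.0004] [-0.0249 -0.0016] anvil [0.0148 0.0903] [-0.0197  0.0909]
nose [0.0001 0.0224]
pivot [ 0.56863586 -0.16152123] pivseen [ 0.56825133 -0.15943025] nest [ 0.61528145 -0.04247002]
shift [-0.0723  0.0529  0.0897] turn [ 0.      0.0001 -0.0006] rows 2.0
shift [-0.0723  0.0529  0.191 ] turn [ 0.      0.0001 -0.0006] rows 3.0
```

arm_command([
  [-1,[-0.069,0.057,0.09],[0,0,0]],
  [-1,[-0.069,0.057,0.09],[0,0,0]],
  [-1,[-0.069,0.057,0.19],[0,0,0]],
  [-1,[-0.069,0.057,0.19],[0,0,0]],
  [-1,[-0.069,0.057,0.19],[0,0,0]],
  [1,[-0.069,0.057,0.19],[0,0,0]],
  [1,[-0.069,0.057,0.19],[0,0,0]],
  [1,[-0.069,0.057,0.19],[0,0,0]],
  [1,[-0.069,0.057,0.19],[0,0,0]],
  [1,[-0.069,0.057,0.19],[0,0,0]],
  [1,[-0.069,0.057,0.19],[0,0,0]],
  [1,[-0.069,0.057,0.19],[0,0,0]],
], grip_force=40)

```text
time: 2.9
tool_pos: [0.4735, -0.1724, 0.0852]
tcp_rot: [0.0, 0.999, 0.033, 0.0]
wrist_force: [-1.3, 0.8, 6.7]
width: 0.0193
finger_force: 38.8
```

```bash
python3 - <<'E'
from h import *
s=sensors.state(); print(s['tool_pos'],s['tcp_rot'],s['wrist_force'],s['width'],s['finger_force'])
P=np.array([.5685,-.1605]); v=s['tool_pos'][:2]-P; print(np.hypot(*v)); a=np.arctan2(v[1],v[0])
phi=np.pi+.206-a; phi=(phi+np.pi)%(2*np.pi)-np.pi; print('phi',phi)
for f in np.arange(phi+.1,.80,.1):
    A=np.pi+.206-f; print(f); go([*(P+.1*np.array([np.cos(A),np.sin(A)])),.084],1.777-f)
E
```

```text
[ 0.47352089 -0.17242614  0.08523483] [9.21687777e-05 9.99469294e-01 3.25736509e-02 2.82932956e-04] [-1.28576459  0.79320247  6.6522837 ] 0.019281716935040216 38.79799425601959
0.09572493925504108
phi 0.08108783866833491
0.18108783866833492
shift [-0.0058 -0.013   0.0016] turn [ 0.0001 -0.0002  0.0127] rows 1.0
0.2810878386683349
shift [-0.0046 -0.0263  0.0016] turn [ 0.0001 -0.0002  0.0446] rows 1.0
0.38108783866833496
shift [-0.0021 -0.0393  0.0016] turn [ 0.     -0.0002  0.0764] rows 2.0
0.48108783866833493
shift [ 0.0017 -0.0521  0.0016] turn [ 0.     -0.0002  0.1082] rows 2.0
0.5810878386683349
shift [ 0.0068 -0.0644  0.0016] turn [ 0.     -0.0002  0.1401] rows 3.0
0.6810878386683349
shift [ 0.0131 -0.0762  0.0016] turn [ 0.     -0.0002  0.1719] rows 3.0
0.781087838668335
shift [ 0.0205 -0.0873  0.0016] turn [ 0.000e+00 -2.000e-04  2.037e-01] rows 4.0
```

arm_command([
  [1,[0,-0.0128,0],[0,0,0.0318]],
  [1,[0.001,-0.0254,0],[0,0,0.0637]],
  [1,[0.0034,-0.038,0],[0,0,0.0955]],
  [1,[0.0071,-0.0502,0],[0,0,0.1273]],
  [1,[0.0119,-0.062,0],[0,0,0.159]],
  [1,[0.0119,-0.062,0],[0,0,0.159]],
  [1,[0.0119,-0.062,0],[0,0,0.159]],
])

```text
time: 3.78
tool_pos: [0.4659, -0.1691, 0.0862]
tcp_rot: [-0.019, 0.983, -0.185, 0.006]
wrist_force: [19.8, 0.6, -2.2]
width: 0.019
finger_force: 46.0
```

```bash
cat >> h.py <<'E'
P=np.array([.5685,-.1605])
def lev():
    s=sensors.state(); v=s['tool_pos'][:2]-P; a=np.arctan2(v[1],v[0]); phi=(np.pi+.206-a+np.pi)%(2*np.pi)-np.pi
    r=v/np.hypot(*v); t=np.array([r[1],-r[0]])  # t: clockwise (back)
    F=s['wrist_force']; w=s['tcp_rot']; Y=Rn.from_quat([w[1],w[2],w[3],w[0]]).as_matrix()[:,1]
    b=np.arctan(np.tan(np.arctan2(Y[1],Y[0])-np.arctan2(t[1],t[0])))
    print('phi %.4f r %.4f Fback %.2f Frad %.2f Fz %.2f width %.4f ff %.1f yaw-off-tangent %.3f t %.2f z %.4f'%(phi,np.hypot(*v),F[:2]@t,F[:2]@r,F[2],s['width'],s['finger_force'],b,s['time'],s['tool_pos'][2]))
E
python3 -c "
from h import *
lev()"
```

```text
phi 0.1219 r 0.1029 Fback -1.08 Frad -19.75 Fz -2.21 width 0.0190 ff 46.0 yaw-off-tangent -0.455 t 3.77 z 0.0862
```

```bash
python3 - <<'E'
from h import *
p,d=snap('wrist','w2'); s=sensors.state()
for k in s: print(k,np.round(s[k],3))
lev()
q,_=snap('scene','sc2')
E
```

```text
time 3.825
qpos [-0.372  0.286 -0.348  0.931  0.039  3.141]
joint_velocities [ 0.003 -0.     0.     0.001 -0.    -0.   ]
tau [ -3.224 -68.839  33.31    7.814  -0.897  -0.188]
tool_pos [ 0.466 -0.169  0.086]
tcp_rot [-0.019  0.983 -0.184  0.006]
wrist_force [19.538 -0.091 -2.451]
torque [-0.876 -3.317 -0.327]
finger_force 45.989
width 0.019
phi 0.1223 r 0.1029 Fback -1.72 Frad -19.46 Fz -2.45 width 0.0191 ff 46.0 yaw-off-tangent -0.455 t 3.83 z 0.0862
```

View pics/w2.png

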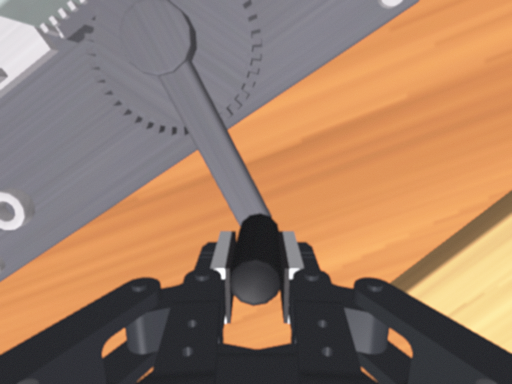

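Joint 6 has run to its range end, which is why the pull went wrong. I'll release, lift, and regrasp with the wrist half a turn the other way.

arm_command([
  [-1,[0,0,0],[0,0,0]],
  [-1,[0,0,0],[0,0,0]],
  [-1,[0,0,-0.1],[0,0,0]],
  [-1,[0,0,-0.1],[0,0,0]],
  [-1,[0,0,-0.1],[0,0,-0.3]],
  [-1,[0,0,-0.1],[0,0,-0.6]],
  [-1,[0,0,-0.1],[0,0,-0.6]],
  [-1,[0,0,-0.1],[0,0,-0.6]],
  [-1,[0,0,-0.1],[0,0,-0.6]],
  [-1,[0,0,-0.1],[0,0,-0.6]],
  [-1,[0,0,-0.1],[0,0,-0.6]],
  [-1,[0,0,-0.1],[0,0,-0.6]],
])

```text
time: 5.38
tool_pos: [0.4612, -0.1707, 0.1593]
tcp_rot: [-0.012, 0.843, 0.537, 0.015]
wrist_force: [0.1, -0.2, 0.1]
width: 0.0854
finger_force: 0.0
```

```bash
python3 - <<'E'
from h import *
s=sensors.state()
for k in ('qpos','tool_pos','tcp_rot','wrist_force','width','time'): print(k,np.round(s[k],3))
E
```

```text
qpos [-0.378  0.229 -0.226  1.117  0.038  1.629]
tool_pos [ 0.461 -0.171  0.159]
tcp_rot [-0.012  0.843  0.537  0.015]
wrist_force [ 0.057 -0.248  0.068]
width 0.085
time 5.375
```

```bash
sed -i 's/def go(p,yaw,base=None):/def go(p,yaw,gs=(1,)):/; s/for g in (1,-1):/for g in gs:/' h.py; python3 - <<'E'
from h import *
go([.50,-.165,.20],1.68)
E
```

```text
shift [ 0.0308  0.0435 -0.0534] turn [ 0.0119 -0.0087 -0.6735] rows 12.0
```

arm_command([
  [-1,[0.031,0.0435,-0.053],[0.0119,-0.0087,-0.6735]],
  [-1,[0.031,0.0435,-0.053],[0.0119,-0.0087,-0.6735]],
  [-1,[0.031,0.0435,-0.053],[0.0119,-0.0087,-0.6735]],
  [-1,[0.031,0.0435,-0.053],[0.0119,-0.0087,-0.6735]],
  [-1,[0.031,0.0435,-0.053],[0.0119,-0.0087,-0.6735]],
  [-1,[0.031,0.0435,-0.053],[0.0119,-0.0087,-0.6735]],
  [-1,[0.031,0.0435,-0.053],[0.0119,-0.0087,-0.6735]],
  [-1,[0.031,0.0435,-0.053],[0.0119,-0.0087,-0.6735]],
  [-1,[0.031,0.0435,-0.053],[0.0119,-0.0087,-0.6735]],
  [-1,[0.031,0.0435,-0.053],[0.0119,-0.0087,-0.6735]],
  [-1,[0.031,0.0435,-0.053],[0.0119,-0.0087,-0.6735]],
  [-1,[0.031,0.0435,-0.053],[0.0119,-0.0087,-0.6735]],
])

```text
time: 6.88
tool_pos: [0.5001, -0.1651, 0.1997]
tcp_rot: [-0.0, -0.054, 0.999, -0.0]
wrist_force: [0.2, 0.6, -0.5]
width: 0.0854
finger_force: 0.0
```

```bash
python3 - <<'E'
from h import *
p,d=snap('wrist','w3'); s=sensors.state()
for k in ('qpos','tool_pos','tcp_rot','wrist_force','width','time'): print(k,np.round(s[k],3))
cv2.imwrite('pics/w3b.png',cv2.resize(p[:,:,::-1],(800,600),interpolation=cv2.INTER_CUBIC))
E
```

```text
qpos [-0.319  0.279 -0.056  1.236 -0.    -0.427]
tool_pos [ 0.5   -0.165  0.2  ]
tcp_rot [-0.    -0.054  0.999 -0.   ]
wrist_force [ 0.531 -0.075 -1.006]
width 0.085
time 6.925
```

View pics/w3b.png

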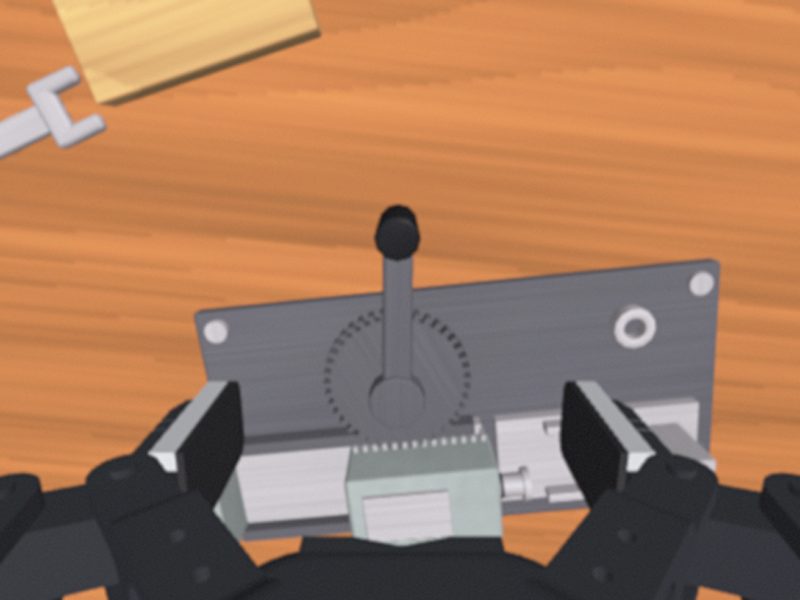

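The wrist view shows the knob top at (398,237), the pivot cap at (397,402), and near plate corners at (197,313) and (718,262).

```bash
python3 - <<'E'
from h import *
T=lambda u,v,z:world('wrist','w3',u/1.5625,v/1.5625,z)
k=T(398,237,.11);pv=T(397,402,.062);print(k,pv,np.hypot(*(k-pv)[:2]))
th,o,e=fit([[-.12,-.185],[-.12,.145]],[T(197,313,.012),T(718,262,.012)]);print(th,o,e)
a=np.arctan2(*(k-pv)[1::-1]);print('phi',(np.pi+.206-a+np.pi)%(2*np.pi)-np.pi)
go([k[0],k[1],.084],1.68)
E
```

```text
[ 0.46806596 -0.16914829  0.11      ] [ 0.56726247 -0.1594692   0.062     ] 0.09966761307389141
0.20730822403353452 [ 0.62473765 -0.08581127] 0.003484301174295046
phi 0.10873301257985979
shift [ 0.043  -0.0007  0.1543] turn [-0.     -0.0001 -0.0004] rows 2.0
```

arm_command([
  [-1,[0.043,-0.0007,0.05],[0,0,0]],
  [-1,[0.043,-0.0007,0.154],[0,0,0]],
  [-1,[0.043,-0.0007,0.154],[0,0,0]],
  [1,[0.043,-0.0007,0.154],[0,0,0]],
  [1,[0.043,-0.0007,0.154],[0,0,0]],
  [1,[0.043,-0.0007,0.154],[0,0,0]],
  [1,[0.043,-0.0007,0.154],[0,0,0]],
  [1,[0.043,-0.0007,0.154],[0,0,0]],
  [1,[0.043,-0.0007,0.154],[0,0,0]],
], grip_force=50)

```text
time: 8.05
tool_pos: [0.469, -0.1693, 0.0855]
tcp_rot: [0.001, -0.052, 0.999, -0.0]
wrist_force: [-1.2, -0.0, 7.1]
width: 0.0186
finger_force: 48.5
```

```bash
python3 -c "
from h import *
lev()"
```

```text
phi 0.1179 r 0.0999 Fback 0.09 Frad 1.19 Fz 7.09 width 0.0186 ff 48.5 yaw-off-tangent 0.015 t 8.05 z 0.0855
```

arm_command([
  [1,[-0.0007,0.0133,0],[0,0,0.0318]],
  [1,[-0.0027,0.0265,0],[0,0,0.0637]],
  [1,[-0.006,0.0394,0],[0,0,0.0955]],
  [1,[-0.006,0.0394,0],[0,0,0.0955]],
])

```text
time: 8.55
tool_pos: [0.4709, -0.1393, 0.0855]
tcp_rot: [0.001, 0.099, 0.995, -0.001]
wrist_force: [2.0, -1.3, 3.2]
width: 0.0186
finger_force: 49.1
```

```bash
python3 -c "
from h import *
lev()"
```

```text
phi 0.4195 r 0.0999 Fback -0.84 Frad -2.25 Fz 3.22 width 0.0186 ff 49.1 yaw-off-tangent 0.016 t 8.55 z 0.0855
```

arm_command([
  [1,[-0.0007,0.0133,0],[0,0,0.0318]],
  [1,[-0.0015,0.02,0],[0,0,0.0478]],
  [1,[-0.0027,0.0265,0],[0,0,0.0637]],
  [1,[-0.0033,0.0298,0],[0,0,0.07]],
  [1,[-0.0033,0.0298,0],[0,0,0.07]],
])

```text
time: 9.18
tool_pos: [0.4777, -0.1189, 0.0855]
tcp_rot: [0.001, 0.207, 0.978, -0.001]
wrist_force: [3.1, -8.0, 2.3]
width: 0.019
finger_force: 49.3
```

```bash
python3 -c "
from h import *
lev()"
```

```text
phi 0.6354 r 0.0999 Fback -5.92 Frad -6.16 Fz 2.26 width 0.0190 ff 49.3 yaw-off-tangent 0.013 t 9.18 z 0.0855
```

arm_command([
  [1,[-0.0001,0.003,0],[0,0,0.007]],
  [1,[-0.0003,0.006,0],[0,0,0.014]],
  [1,[-0.0003,0.006,0],[0,0,0.014]],
])

```text
time: 9.55
tool_pos: [0.4796, -0.115, 0.0855]
tcp_rot: [0.001, 0.228, 0.974, -0.001]
wrist_force: [1.9, -9.4, 2.6]
width: 0.019
finger_force: 49.3
```

```bash
python3 -c "
from h import *
lev()"
```

```text
phi 0.6792 r 0.0998 Fback -7.51 Frad -6.03 Fz 2.61 width 0.0190 ff 49.3 yaw-off-tangent 0.012 t 9.55 z 0.0855
```

arm_command([
  [1,[0,0.002,0],[0,0,0.004]],
  [1,[-0.0001,0.004,0],[0,0,0.008]],
  [1,[-0.0001,0.004,0],[0,0,0.008]],
])

```text
time: 9.93
tool_pos: [0.48, -0.1141, 0.0854]
tcp_rot: [0.001, 0.241, 0.971, -0.003]
wrist_force: [-6.7, -26.1, 6.8]
width: 0.0189
finger_force: 50.1
```

```bash
python3 -c "
from h import *
lev()"
```

```text
phi 0.6891 r 0.0999 Fback -26.19 Frad -6.21 Fz 6.76 width 0.0189 ff 50.1 yaw-off-tangent -0.004 t 9.93 z 0.0854
```

arm_command([
  [1,[0,0.002,0],[0,0,0.004]],
  [1,[-0.0001,0.003,0],[0,0,0.008]],
  [1,[-0.0001,0.003,0],[0,0,0.008]],
])

```text
time: 10.3
tool_pos: [0.4806, -0.1137, 0.0854]
tcp_rot: [0.001, 0.254, 0.967, -0.005]
wrist_force: [-9.5, -38.0, 6.8]
width: 0.0187
finger_force: 50.8
```

```bash
python3 -c "
from h import *
lev()"
```

```text
phi 0.6955 r 0.0996 Fback -37.99 Frad -9.52 Fz 6.77 width 0.0187 ff 50.8 yaw-off-tangent -0.024 t 10.30 z 0.0854
```

arm_command([
  [1,[0,-0.004,0],[0,0,-0.004]],
  [-1,[0,-0.006,0],[0,0,-0.004]],
  [-1,[0,-0.006,0],[0,0,-0.004]],
  [-1,[0,-0.006,0],[0,0,-0.004]],
  [-1,[0,-0.006,-0.08],[0,0,0]],
  [-1,[0,-0.006,-0.15],[0,0,0]],
  [-1,[0,-0.006,-0.15],[0,0,0]],
])

```text
time: 11.18
tool_pos: [0.481, -0.1133, 0.201]
tcp_rot: [0.003, 0.252, 0.968, 0.0]
wrist_force: [-0.1, -0.5, -1.0]
width: 0.0853
finger_force: 0.0
```

```bash
python3 -c "
from h import *
lev(); go([.446,.323,.20],.05)"
```

```text
phi 0.7008 r 0.0995 Fback -0.50 Frad -0.21 Fz -1.00 width 0.0853 ff 0.0 yaw-off-tangent -0.016 t 11.18 z 0.2010
shift [3.249e-01 4.848e-01 1.000e-04] turn [0.0016 0.0016 0.3216] rows 8.0
```

arm_command([
  [-1,[0.325,0.485,0],[0.0016,0.0016,0.3216]],
  [-1,[0.325,0.485,0],[0.0016,0.0016,0.3216]],
  [-1,[0.325,0.485,0],[0.0016,0.0016,0.3216]],
  [-1,[0.325,0.485,0],[0.0016,0.0016,0.3216]],
  [-1,[0.325,0.485,0],[0.0016,0.0016,0.3216]],
  [-1,[0.325,0.485,0],[0.0016,0.0016,0.3216]],
  [-1,[0.325,0.485,0],[0.0016,0.0016,0.3216]],
  [-1,[0.325,0.485,0],[0.0016,0.0016,0.3216]],
  [-1,[0.325,0.485,0],[0.0016,0.0016,0.3216]],
  [-1,[0.325,0.485,0],[0.0016,0.0016,0.3216]],
])

```text
time: 12.42
tool_pos: [0.4439, 0.3231, 0.1964]
tcp_rot: [-0.003, 0.689, 0.725, -0.002]
wrist_force: [0.1, -0.1, 0.4]
width: 0.0855
finger_force: 0.0
```

```bash
python3 - <<'E'
from h import *
p,d=snap('wrist','w4'); s=sensors.state()
for k in ('qpos','tool_pos','tcp_rot','time'): print(k,np.round(s[k],3))
cv2.imwrite('pics/w4b.png',cv2.resize(p[:,:,::-1],(800,600),interpolation=cv2.INTER_CUBIC))
E
```

```text
qpos [0.626 0.33  0.006 1.252 0.004 2.147]
tool_pos [0.444 0.323 0.197]
tcp_rot [-0.003  0.69   0.724 -0.002]
time 12.475
```

View pics/w4b.png

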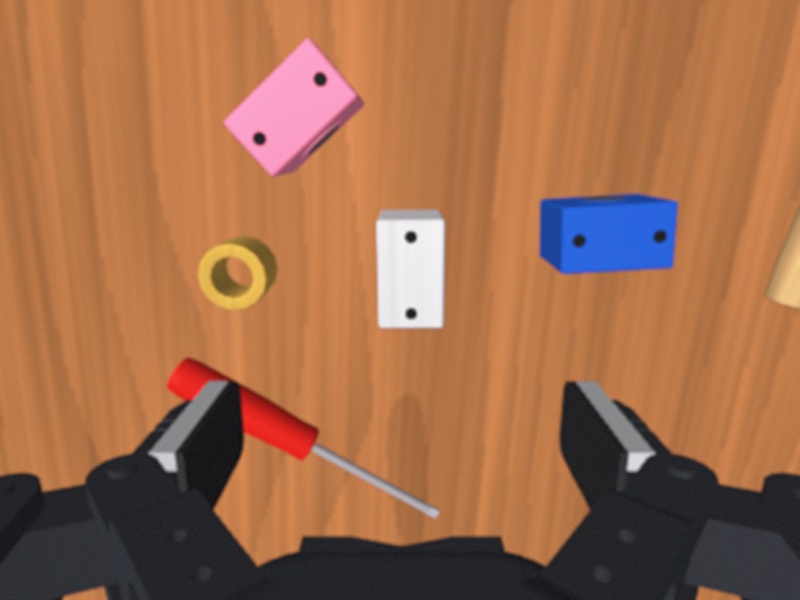

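The wrist view shows the bare block's top corners at (377,219), (443,219), (443,328) and (378,328), nearly in line with the tool. The bush is at (235,275) and blue at (610,235), both outside the fingers' span.

```bash
python3 - <<'E'
from h import *
T=lambda u,v,z:world('wrist','w4',u/1.5625,v/1.5625,z)
# block local x = tool y(world x)
B=[T(*q,.05) for q in [(377,219),(443,219),(443,328),(378,328)]]
f=fit([[-.018,.03],[.018,.03],[.018,-.03],[-.018,-.03]],B);print(f,T(410,273,.05),'bush',T(232,275,.03),'blue',T(545,235,.05),'scr',T(300,440,.02))
go([f[1][0],f[1][1],.09],f[0]); go([f[1][0],f[1][1],.026],f[0])
E
```

```text
(np.float64(0.05676141258564276), array([0.44751797, 0.32696862]), np.float64(0.0008922740702755894)) [0.44733    0.32806893 0.05      ] bush [0.34564089 0.31706847 0.03      ] blue [0.51670592 0.35202797 0.05      ] scr [0.38270532 0.20675111 0.02      ]
shift [0.0054 0.0057 0.1422] turn [-0.0021 -0.0003 -0.0024] rows 2.0
shift [0.0053 0.0063 0.2275] turn [-0.0021 -0.0003 -0.0024] rows 3.0
```

arm_command([
  [-0.5,[0.0054,0.006,0.07],[-0.002,0,-0.0024]],
  [-0.5,[0.0054,0.006,0.14],[-0.002,0,-0.0024]],
  [-0.5,[0.0054,0.006,0.19],[-0.002,0,-0.0024]],
  [-0.5,[0.0054,0.0062,0.227],[-0.002,0,-0.0024]],
  [-0.5,[0.0054,0.0062,0.227],[-0.002,0,-0.0024]],
  [1,[0.0054,0.0062,0.227],[-0.002,0,-0.0024]],
  [1,[0.0054,0.0062,0.227],[-0.002,0,-0.0024]],
  [1,[0.0054,0.0062,0.227],[-0.002,0,-0.0024]],
  [1,[0.0054,0.0062,0.227],[-0.002,0,-0.0024]],
  [1,[0.0054,0.0062,0.227],[-0.002,0,-0.0024]],
  [1,[0.0054,0.0062,0.227],[-0.002,0,-0.0024]],
])

```text
time: 13.85
tool_pos: [0.4486, 0.3282, 0.0285]
tcp_rot: [-0.0, 0.687, 0.727, 0.002]
wrist_force: [-0.7, -2.4, 7.5]
width: 0.0352
finger_force: 50.6
```

```bash
python3 - <<'E'
from h import *
s=sensors.state()
for k in ('tool_pos','tcp_rot','wrist_force','width','finger_force','time'): print(k,np.round(s[k],4))
th=.2062; print('nest est', np.array([.6245,-.088])+np.array([-np.sin(th),np.cos(th)])*.047)
go([.6149,-.042,.19],.206)
E
```

```text
tool_pos [0.4486 0.3282 0.0285]
tcp_rot [-0.      0.6868  0.7269  0.0019]
wrist_force [-0.6866 -2.3776  7.5478]
width 0.0352
finger_force 50.5625
time 13.85
nest est [ 0.61487713 -0.04199565]
shift [-0.5049  0.1939 -0.2161] turn [ 0.0009 -0.0008 -0.0475] rows 7.0
```

```bash
python3 - <<'E'
from h import *
go([.623,-.081,.18],.206)
E
```

```text
shift [-0.5574  0.2017 -0.2029] turn [ 0.0009 -0.0008 -0.0475] rows 8.0
```

arm_command([
  [1,[0,0,-0.08],[0,0,0]],
  [1,[0,0,-0.16],[0,0,0]],
  [1,[-0.557,0.202,-0.203],[0.0009,-0.0008,-0.0475]],
  [1,[-0.557,0.202,-0.203],[0.0009,-0.0008,-0.0475]],
  [1,[-0.557,0.202,-0.203],[0.0009,-0.0008,-0.0475]],
  [1,[-0.557,0.202,-0.203],[0.0009,-0.0008,-0.0475]],
  [1,[-0.557,0.202,-0.203],[0.0009,-0.0008,-0.0475]],
  [1,[-0.557,0.202,-0.203],[0.0009,-0.0008,-0.0475]],
  [1,[-0.557,0.202,-0.203],[0.0009,-0.0008,-0.0475]],
  [1,[-0.557,0.202,-0.203],[0.0009,-0.0008,-0.0475]],
  [1,[-0.557,0.202,-0.203],[0.0009,-0.0008,-0.0475]],
  [1,[-0.557,0.202,-0.203],[0.0009,-0.0008,-0.0475]],
])

```text
time: 15.35
tool_pos: [0.6224, -0.0796, 0.1788]
tcp_rot: [-0.001, 0.63, 0.777, -0.001]
wrist_force: [0.2, -0.5, -2.5]
width: 0.0353
finger_force: 51.8
```

```bash
python3 - <<'E'
from h import *
p,d=snap('wrist','w5'); s=sensors.state()
for k in ('tool_pos','tcp_rot','width','finger_force','wrist_force','time'): print(k,np.round(s[k],3))
cv2.imwrite('pics/w5b.png',cv2.resize(p[:,:,::-1],(800,600),interpolation=cv2.INTER_CUBIC))
E
```

```text
tool_pos [ 0.622 -0.08   0.179]
tcp_rot [-0.     0.63   0.777 -0.001]
width 0.035
finger_force 51.755
wrist_force [ 0.273 -0.327 -2.513]
time 15.4
```

View pics/w5b.png

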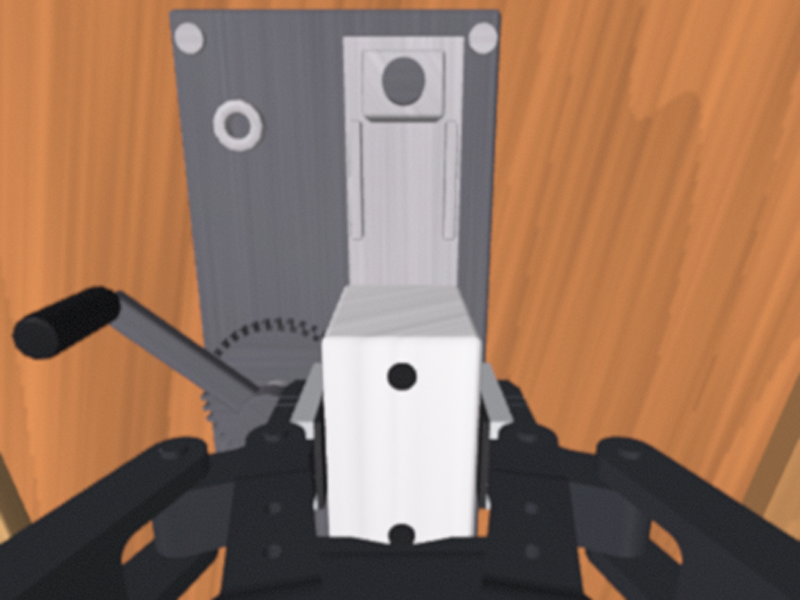

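The wrist view shows the held block, the nest lips (inner edges 362 and 445 at row 180, ends at rows 120 and 240), the anvil top (363–443, rows 50–105) and plate corners (170,11) and (500,11). The slide is hidden behind the block.

```bash
python3 - <<'E'
from h import *
T=lambda u,v,z:world('wrist','w5',u/1.5625,v/1.5625,z)
s=sensors.state(); w=s['tcp_rot'];R=Rn.from_quat([w[1],w[2],w[3],w[0]]).as_matrix()
tl=lambda p:np.round((R.T@(p-s['tool_pos']))*1000,1)
for n,q in dict(blockL=(323,337,.2),blockR=(479,337,.2),lipL_t=(361,122,.03),lipL_b=(363,238,.03),lipR_t=(446,122,.03),lipR_b=(444,238,.03),anvL=(363,105,.065),anvR=(443,105,.065),nutcen=(238,125,.023),cTL=(170,11,.012),cTR=(500,11,.012),chL=(344,40,.02),chR=(464,40,.02),knob=(37,338,.11)).items():
    p=T(*q); print(n,np.round(p,4),tl(p))
go([.6149,-.042,.19],.206)
E
```

```text
blockL [ 0.6    -0.0549  0.2   ] [ 28.7 -16.9 -21.2]
blockR [ 0.6335 -0.0478  0.2   ] [ 28.7  17.3 -21.3]
lipL_t [ 0.5858 -0.004   0.03  ] [ 81.5 -20.  148.8]
lipL_b [ 0.5976 -0.0612  0.03  ] [ 23.1 -20.1 148.8]
lipR_t [0.6273 0.0047 0.03  ] [ 81.4  22.5 148.7]
lipR_b [ 0.6396 -0.0524  0.03  ] [ 23.1  22.7 148.7]
anvL [0.5882 0.002  0.065 ] [ 86.9 -16.4 113.8]
anvR [0.6222 0.0091 0.065 ] [ 86.8  18.3 113.7]
nutcen [ 0.5236 -0.0182  0.023 ] [ 80.4 -83.7 155.9]
cTL [0.4798 0.0291 0.012 ] [ 135.8 -116.8  167. ]
cTR [0.6431 0.0633 0.012 ] [135.6  50.  166.6]
chL [0.5694 0.0327 0.02  ] [120.8 -28.4 158.8]
chR [0.6279 0.045  0.02  ] [120.7  31.4 158.6]
knob [ 0.481  -0.1136  0.11  ] [  -4.1 -145.3   69.1]
shift [ 0.051   0.0005 -0.015 ] turn [-0.0007  0.0002  0.0005] rows 1.0
```

arm_command([
  [1,[0.0513,0.0013,0.03],[0,0,0]],
  [1,[0.0513,0.0013,0.08],[0,0,0]],
  [1,[0.0513,0.0013,0.13],[0,0,0]],
  [1,[0.0513,0.0013,0.15],[0,0,0]],
  [1,[0.0513,0.0013,0.16],[0,0,0]],
  [1,[0.0513,0.0013,0.167],[0,0,0]],
  [1,[0.0513,0.0013,0.17],[0,0,0]],
  [1,[0.0513,0.0013,0.17],[0,0,0]],
])

```text
time: 16.4
tool_pos: [0.6158, -0.0431, 0.0514]
tcp_rot: [-0.0, 0.631, 0.776, -0.001]
wrist_force: [-0.6, -0.7, -2.5]
width: 0.0353
finger_force: 51.6
```

```bash
python3 - <<'E'
from h import *
s=sensors.state()
for k in ('tool_pos','tcp_rot','width','finger_force','wrist_force','torque','time'): print(k,np.round(s[k],4))
E
```

```text
tool_pos [ 0.6158 -0.0431  0.0514]
tcp_rot [-2.000e-04  6.306e-01  7.761e-01 -1.000e-03]
width 0.0353
finger_force 51.6022
wrist_force [-0.5958 -0.6628 -2.5246]
torque [0.0351 0.0081 0.0135]
time 16.4
```

arm_command([
  [1,[0,0,0.002],[0,0,0]],
  [1,[0,0,0.004],[0,0,0]],
  [1,[0,0,0.004],[0,0,0]],
])

```text
time: 16.77
tool_pos: [0.6157, -0.0432, 0.0486]
tcp_rot: [-0.0, 0.631, 0.776, -0.001]
wrist_force: [-2.4, -1.1, 6.3]
width: 0.0351
finger_force: 52.6
```

```bash
python3 - <<'E'
from h import *
s=sensors.state()
for k in ('tool_pos','wrist_force','torque'): print(k,np.round(s[k],4))
E
```

```text
tool_pos [ 0.6157 -0.0432  0.0486]
wrist_force [-2.4197 -1.1073  6.3345]
torque [0.0388 0.5939 0.0437]
```

arm_command([
  [-0.3,[0,0,0.004],[0,0,0]],
  [-0.3,[0,0,0.004],[0,0,0]],
  [-0.3,[0,0,0.004],[0,0,0]],
  [-0.3,[0,0,-0.02],[0,0,0]],
  [-0.3,[0,0,-0.08],[0,0,0]],
  [-0.3,[-0.05,0,-0.16],[0,0,0]],
  [-0.3,[-0.05,0,-0.16],[0,0,0]],
  [-0.3,[-0.05,0,-0.16],[0,0,0]],
])

```text
time: 17.77
tool_pos: [0.6236, -0.0799, 0.1679]
tcp_rot: [-0.0, 0.631, 0.776, -0.001]
wrist_force: [-0.3, 0.5, -0.3]
width: 0.0556
finger_force: 0.0
```

```bash
python3 - <<'E'
from h import *
p,d=snap('wrist','w6'); s=sensors.state()
for k in ('tool_pos','tcp_rot','width','wrist_force','time'): print(k,np.round(s[k],3))
cv2.imwrite('pics/w6b.png',cv2.resize(p[:,:,::-1],(800,600),interpolation=cv2.INTER_CUBIC))
E
```

```text
tool_pos [ 0.623 -0.079  0.167]
tcp_rot [-0.001  0.631  0.776 -0.001]
width 0.056
wrist_force [-1.093  0.725 -0.273]
time 17.825
```

View pics/w6b.png

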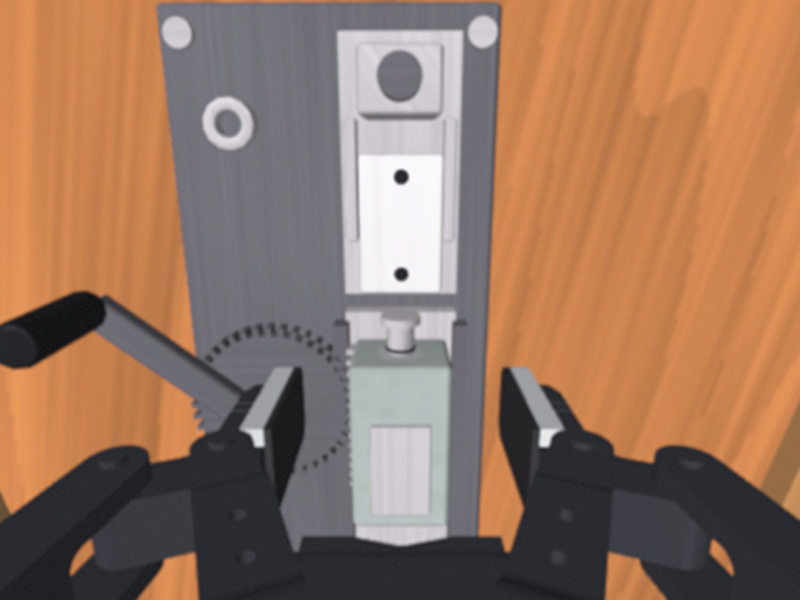

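The block (358–441, rows 155–293) stands squarely between the lips. The anvil face is at row ~113, the nose tip at row ~312, and the slide is back.

```bash
python3 - <<'E'
from h import *
T=lambda u,v,z:world('wrist','w6',u/1.5625,v/1.5625,z)
th=.206;ex=np.array([np.cos(th),np.sin(th)]);ey=np.array([-np.sin(th),np.cos(th)]);o=np.array([.6225,-.0885])
f=lambda p:np.round([1e3*(p[:2]-o)@ex,1e3*(p[:2]-o)@ey],1)
for n,q in dict(bf=(400,155,.07),br=(400,293,.07),bl=(358,200,.07),brt=(441,200,.07),anvil=(400,112,.065),nose=(400,312,.052),mouth=(400,366,.068)).items(): print(n,f(T(*q)))
s=sensors.state()
# knob regrasp now, phi .685
A=np.pi+.206-.69; k=P+.1*np.array([np.cos(A),np.sin(A)]); print(k)
go([*k,.17],1.777-.69); go([*k,.084],1.777-.69)
E
```

```text
bf [ 2.4 74.2]
br [ 2.3 14.8]
bl [-15.5  55.7]
brt [19.8 55.7]
anvil [ 2.4 91.4]
nose [2.2 0.4]
mouth [  2.3 -21.1]
[ 0.47998593 -0.11396765]
shift [-0.006  -0.1962 -0.0034] turn [-0.001  -0.0004 -0.2804] rows 5.0
shift [-0.006  -0.1958  0.1113] turn [-0.001  -0.0004 -0.2804] rows 5.0
```

arm_command([
  [-0.5,[-0.006,-0.196,-0.003],[-0.001,0,-0.28]],
  [-0.5,[-0.006,-0.196,-0.003],[-0.001,0,-0.28]],
  [-0.5,[-0.006,-0.196,-0.003],[-0.001,0,-0.28]],
  [-0.5,[-0.006,-0.196,-0.003],[-0.001,0,-0.28]],
  [-0.5,[-0.006,-0.196,-0.003],[-0.001,0,-0.28]],
  [-0.5,[-0.006,-0.196,0.05],[-0.001,0,-0.28]],
  [-0.5,[-0.006,-0.196,0.111],[-0.001,0,-0.28]],
  [-0.5,[-0.006,-0.196,0.111],[-0.001,0,-0.28]],
  [-0.5,[-0.006,-0.196,0.111],[-0.001,0,-0.28]],
])

```text
time: 18.95
tool_pos: [0.4804, -0.114, 0.0859]
tcp_rot: [0.0, 0.24, 0.971, 0.0]
wrist_force: [0.1, -0.7, -0.7]
width: 0.0643
finger_force: 0.0
```

arm_command([
  [1,[0,0,0],[0,0,0]],
  [1,[0,0,0],[0,0,0]],
  [1,[0,0,0],[0,0,0]],
  [1,[0,0,0],[0,0,0]],
  [1,[0,0,0],[0,0,0]],
])

```text
time: 19.58
tool_pos: [0.4802, -0.1152, 0.0859]
tcp_rot: [0.0, 0.24, 0.971, -0.001]
wrist_force: [-7.1, -6.6, 11.5]
width: 0.0184
finger_force: 48.4
```

```bash
python3 -c "
from h import *
lev(); print(sensors.state()['qpos'])"
```

```text
phi 0.6802 r 0.0992 Fback -9.14 Frad 3.29 Fz 11.53 width 0.0184 ff 48.4 yaw-off-tangent -0.011 t 19.57 z 0.0859
[-0.23461747  0.28685753 -0.34716528  0.93592813 -0.00131589  0.25092951]
```

arm_command([
  [1,[-0.0007,-0.0133,0],[0,0,-0.0318]],
  [1,[-0.0027,-0.0265,0],[0,0,-0.0637]],
  [1,[-0.006,-0.0394,0],[0,0,-0.0955]],
  [1,[-0.0105,-0.0519,0],[0,0,-0.1273]],
  [1,[-0.0105,-0.0519,0],[0,0,-0.1273]],
])

```text
time: 20.2
tool_pos: [0.4695, -0.1529, 0.086]
tcp_rot: [0.001, 0.042, 0.999, 0.0]
wrist_force: [-2.8, -0.9, 10.1]
width: 0.0188
finger_force: 49.0
```

```bash
python3 -c "
from h import *
lev(); print(sensors.state()['qpos'])"
```

```text
phi 0.2828 r 0.0993 Fback -1.15 Frad 2.73 Fz 10.13 width 0.0188 ff 49.0 yaw-off-tangent -0.007 t 20.20 z 0.0860
[-3.15371624e-01  2.86206093e-01 -3.47914425e-01  9.35335057e-01
  8.99932749e-04 -2.31238012e-01]
```

arm_command([
  [1,[-0.0004,-0.01,0],[0,0,-0.024]],
  [1,[-0.0015,-0.02,0],[0,0,-0.048]],
  [1,[-0.0035,-0.03,0],[0,0,-0.072]],
  [1,[-0.0054,-0.037,0],[0,0,-0.0895]],
  [1,[-0.0072,-0.043,0],[0,0,-0.105]],
])

```text
time: 20.82
tool_pos: [0.472, -0.1846, 0.0859]
tcp_rot: [0.001, -0.123, 0.992, 0.001]
wrist_force: [-3.3, 6.7, 11.8]
width: 0.0187
finger_force: 49.3
```

```bash
python3 -c "
from h import *
lev(); print(sensors.state()['qpos'])"
```

```text
phi -0.0388 r 0.0995 Fback 7.34 Frad 1.56 Fz 11.79 width 0.0187 ff 49.3 yaw-off-tangent 0.002 t 20.82 z 0.0859
[-0.37406854  0.3113161  -0.31291224  0.94606741  0.00201404 -0.62063959]
```

arm_command([
  [1,[0,-0.0026,0],[0,0,-0.0064]],
  [1,[-0.0001,-0.0053,0],[0,0,-0.0127]],
])

```text
time: 21.08
tool_pos: [0.473, -0.1884, 0.0859]
tcp_rot: [0.001, -0.142, 0.99, 0.001]
wrist_force: [-3.9, 7.1, 12.9]
width: 0.019
finger_force: 49.3
```

```bash
python3 -c "
from h import *
lev()"
```

```text
phi -0.0784 r 0.0995 Fback 7.88 Frad 1.75 Fz 12.92 width 0.0190 ff 49.3 yaw-off-tangent 0.001 t 21.07 z 0.0859
```

arm_command([
  [1,[0,-0.0026,0],[0,0,-0.0064]],
  [1,[-0.0001,-0.0053,0],[0,0,-0.0127]],
])

```text
time: 21.32
tool_pos: [0.4742, -0.1922, 0.0859]
tcp_rot: [0.001, -0.162, 0.987, 0.001]
wrist_force: [-3.8, 6.9, 12.7]
width: 0.0187
finger_force: 49.3
```

```bash
python3 -c "
from h import *
lev()"
```

```text
phi -0.1179 r 0.0995 Fback 7.81 Frad 1.43 Fz 12.69 width 0.0187 ff 49.3 yaw-off-tangent 0.001 t 21.32 z 0.0859
```

arm_command([
  [1,[0,-0.0026,0],[0,0,-0.0064]],
  [1,[-0.0001,-0.0053,0],[0,0,-0.0127]],
])

```text
time: 21.58
tool_pos: [0.4755, -0.1959, 0.0859]
tcp_rot: [0.001, -0.182, 0.983, 0.001]
wrist_force: [-4.4, 7.0, 12.7]
width: 0.0186
finger_force: 49.2
```

```bash
python3 - <<'E'
from h import *
lev(); snap('wrist','w7'); lev()
E
```

```text
phi -0.1578 r 0.0995 Fback 8.06 Frad 1.59 Fz 12.70 width 0.0186 ff 49.2 yaw-off-tangent 0.001 t 21.57 z 0.0859
phi -0.1595 r 0.0995 Fback 7.42 Frad 1.95 Fz 12.10 width 0.0188 ff 49.3 yaw-off-tangent 0.001 t 21.62 z 0.0859
```

arm_command([
  [1,[0,-0.0026,0],[0,0,-0.0064]],
])

```text
time: 21.75
tool_pos: [0.4761, -0.1977, 0.0859]
tcp_rot: [0.001, -0.191, 0.982, 0.001]
wrist_force: [-3.0, 6.5, 12.6]
width: 0.0186
finger_force: 49.3
```

```bash
python3 -c "
from h import *
lev()"
```

```text
phi -0.1769 r 0.0996 Fback 7.15 Frad 0.39 Fz 12.63 width 0.0186 ff 49.3 yaw-off-tangent 0.002 t 21.75 z 0.0859
```

arm_command([
  [1,[0,-0.0026,0],[0,0,-0.0064]],
])

```text
time: 21.88
tool_pos: [0.477, -0.1995, 0.0859]
tcp_rot: [0.001, -0.201, 0.98, 0.001]
wrist_force: [-3.1, 6.2, 11.5]
width: 0.0187
finger_force: 49.3
```

```bash
python3 -c "
from h import *
lev()"
```

```text
phi -0.1970 r 0.0995 Fback 6.98 Frad 0.45 Fz 11.46 width 0.0187 ff 49.3 yaw-off-tangent 0.002 t 21.88 z 0.0859
```

arm_command([
  [1,[0,-0.0026,0],[0,0,-0.0064]],
])

```text
time: 22.0
tool_pos: [0.4777, -0.2013, 0.0859]
tcp_rot: [0.001, -0.211, 0.977, 0.001]
wrist_force: [-3.7, 5.5, 12.1]
width: 0.0186
finger_force: 49.3
```

```bash
python3 -c "
from h import *
lev()"
```

```text
phi -0.2169 r 0.0995 Fback 6.50 Frad 1.15 Fz 12.10 width 0.0186 ff 49.3 yaw-off-tangent 0.003 t 22.00 z 0.0859
```

arm_command([
  [1,[0,-0.0026,0],[0,0,-0.0064]],
])

```text
time: 22.12
tool_pos: [0.4785, -0.2031, 0.0859]
tcp_rot: [0.001, -0.221, 0.975, 0.001]
wrist_force: [-4.3, 5.6, 11.9]
width: 0.0189
finger_force: 49.2
```

```bash
python3 -c "
from h import *
lev()"
```

```text
phi -0.2366 r 0.0996 Fback 6.88 Frad 1.52 Fz 11.86 width 0.0189 ff 49.2 yaw-off-tangent 0.003 t 22.12 z 0.0859
```

arm_command([
  [1,[0,-0.0026,0],[0,0,-0.0064]],
])

```text
time: 22.25
tool_pos: [0.4793, -0.2049, 0.0859]
tcp_rot: [0.001, -0.231, 0.973, 0.001]
wrist_force: [-4.4, 7.1, 12.1]
width: 0.0185
finger_force: 49.3
```

```bash
python3 -c "
from h import *
lev()"
```

```text
phi -0.2557 r 0.0996 Fback 8.31 Frad 0.80 Fz 12.15 width 0.0185 ff 49.3 yaw-off-tangent 0.004 t 22.25 z 0.0859
```

arm_command([
  [1,[0,-0.0026,0],[0,0,-0.0064]],
])

```text
time: 22.38
tool_pos: [0.4802, -0.2065, 0.0859]
tcp_rot: [0.001, -0.24, 0.971, 0.001]
wrist_force: [-4.0, 8.3, 13.2]
width: 0.0188
finger_force: 49.3
```

```bash
python3 -c "
from h import *
lev(); snap('wrist','w8')"
```

```text
phi -0.2742 r 0.0996 Fback 9.23 Frad -0.30 Fz 13.16 width 0.0188 ff 49.3 yaw-off-tangent 0.006 t 22.38 z 0.0859
```

arm_command([
  [1,[0,-0.0026,0],[0,0,-0.0064]],
])

```text
time: 22.55
tool_pos: [0.481, -0.2081, 0.0859]
tcp_rot: [0.001, -0.25, 0.968, 0.001]
wrist_force: [-4.0, 8.9, 13.1]
width: 0.0189
finger_force: 49.4
```

```bash
python3 - <<'E'
from h import *
lev()
p,d=snap('wrist','w9'); lev()
# project mouth/nose/anvil into wrist view
c=eyes.camera_info('wrist');K=np.array(c['camera_matrix']);H=np.array(c['hand_eye'])
s=sensors.state();w=s['tcp_rot'];Rt=Rn.from_quat([w[1],w[2],w[3],w[0]]).as_matrix()
th=.206;ex=np.array([np.cos(th),np.sin(th)]);ey=np.array([-np.sin(th),np.cos(th)]);o=np.array([.6246,-.0885])
for n,x,y,z in (('mouth',0,.013,.045),('nosetip',0,.033,.045),('anvil',0,.091,.065)):
    X=np.r_[o+ex*x+ey*y,z]; q=H[:3,:3].T@(Rt.T@(X-s['tool_pos'])-H[:3,3]); print(n,(K@q/q[2])[:2],q[2])
c=eyes.camera_info('scene');K=np.array(c['camera_matrix'])
for n,x,y,z in (('mouth',0,.013,.045),('nosetip',0,.033,.045),('anvil',0,.091,.065)):
    X=np.r_[o+ex*x+ey*y,z]; q=np.array(c['R'])@X+c['t']; print('sc',n,(K@q/q[2])[:2],q[2])
E
```

```text
phi -0.2921 r 0.0996 Fback 9.73 Frad -0.74 Fz 13.12 width 0.0189 ff 49.4 yaw-off-tangent 0.008 t 22.55 z 0.0859
phi -0.2935 r 0.0996 Fback 8.87 Frad 0.27 Fz 13.02 width 0.0187 ff 49.4 yaw-off-tangent 0.007 t 22.60 z 0.0858
mouth [324.91717688 479.80095996] 0.2347247078278751
nosetip [352.02540526 485.9888051 ] 0.23637152467145375
anvil [443.54646944 538.94401631] 0.22188776815696132
sc mouth [203.29195353 222.19791407] 1.1534423306308401
sc nosetip [210.45931716 224.20295722] 1.1468155191205782
sc anvil [231.58266176 223.46786647] 1.1166776497867144
```

arm_command([
  [1,[0,-0.0017,0],[0,0,-0.0042]],
  [1,[0,-0.0017,0],[0,0,-0.0042]],
])

```text
time: 22.85
tool_pos: [0.4816, -0.2092, 0.0858]
tcp_rot: [0.001, -0.256, 0.967, 0.001]
wrist_force: [-5.8, 8.4, 13.8]
width: 0.0187
finger_force: 49.4
```

```bash
python3 -c "
from h import *
lev()"
```

```text
phi -0.3044 r 0.0996 Fback 10.16 Frad 0.93 Fz 13.79 width 0.0187 ff 49.4 yaw-off-tangent 0.008 t 22.85 z 0.0858
```

arm_command([
  [-0.4,[0,0,0],[0,0,0]],
  [-0.4,[0,0,0],[0,0,0]],
  [-0.4,[0,0,0],[0,0,0]],
  [-0.4,[0,0,-0.05],[0,0,0]],
  [-0.4,[0,0,-0.12],[0,0,0]],
  [-0.4,[0,0,-0.12],[0,0,0]],
])

```text
time: 23.6
tool_pos: [0.4834, -0.2108, 0.1787]
tcp_rot: [0.003, -0.256, 0.967, -0.002]
wrist_force: [0.2, 0.5, -0.2]
width: 0.0596
finger_force: 0.0
```

```bash
python3 -c "
from h import *
lev(); go([.655,-.12,.155],.206); go([.655,-.12,.2],.206)"
```

```text
phi -0.3275 r 0.0989 Fback 0.31 Frad -0.45 Fz -0.24 width 0.0596 ff 0.0 yaw-off-tangent -0.015 t 23.60 z 0.1787
shift [-0.2586 -0.0081  0.0327] turn [2.000e-04 2.200e-03 5.995e-01] rows 11.0
shift [-0.2588 -0.0084 -0.0273] turn [2.000e-04 2.200e-03 5.995e-01] rows 11.0
```

```bash
python3 -c "
from h import *
go([.6333,-.1428,.18],.206); go([.6333,-.1428,.1],.206)"
```

```text
shift [-0.2185 -0.0203 -0.0008] turn [2.000e-04 2.200e-03 5.995e-01] rows 11.0
shift [-0.2181 -0.0199  0.1059] turn [2.000e-04 2.200e-03 5.995e-01] rows 11.0
```

arm_command([
  [-0.4,[-0.218,-0.02,0],[0,0.002,0.6]],
  [-0.4,[-0.218,-0.02,0],[0,0.002,0.6]],
  [-0.4,[-0.218,-0.02,0],[0,0.002,0.6]],
  [-0.4,[-0.218,-0.02,0],[0,0.002,0.6]],
  [-0.4,[-0.218,-0.02,0],[0,0.002,0.6]],
  [-0.4,[-0.218,-0.02,0],[0,0.002,0.6]],
  [-0.4,[-0.218,-0.02,0],[0,0.002,0.6]],
  [-0.4,[-0.218,-0.02,0],[0,0.002,0.6]],
  [-0.4,[-0.218,-0.02,0.05],[0,0.002,0.6]],
  [-0.4,[-0.218,-0.02,0.106],[0,0.002,0.6]],
  [-0.4,[-0.218,-0.02,0.106],[0,0.002,0.6]],
  [-0.4,[-0.218,-0.02,0.106],[0,0.002,0.6]],
])

```text
time: 25.1
tool_pos: [0.6315, -0.142, 0.0969]
tcp_rot: [-0.002, 0.63, 0.777, -0.0]
wrist_force: [0.6, 0.6, 1.1]
width: 0.06
finger_force: 0.0
```

```bash
python3 - <<'E'
from h import *
p,d=snap('wrist','wa'); s=sensors.state()
for k in ('tool_pos','tcp_rot','wrist_force','time'): print(k,np.round(s[k],3))
a=cv2.resize(p[0:192,140:396,::-1],(800,600),interpolation=cv2.INTER_CUBIC); cv2.imwrite('pics/wab.png',a)
E
```

```text
tool_pos [ 0.632 -0.142  0.097]
tcp_rot [-0.002  0.63   0.777  0.   ]
wrist_force [-0.617  0.325  0.449]
time 25.15
```

View pics/wab.png

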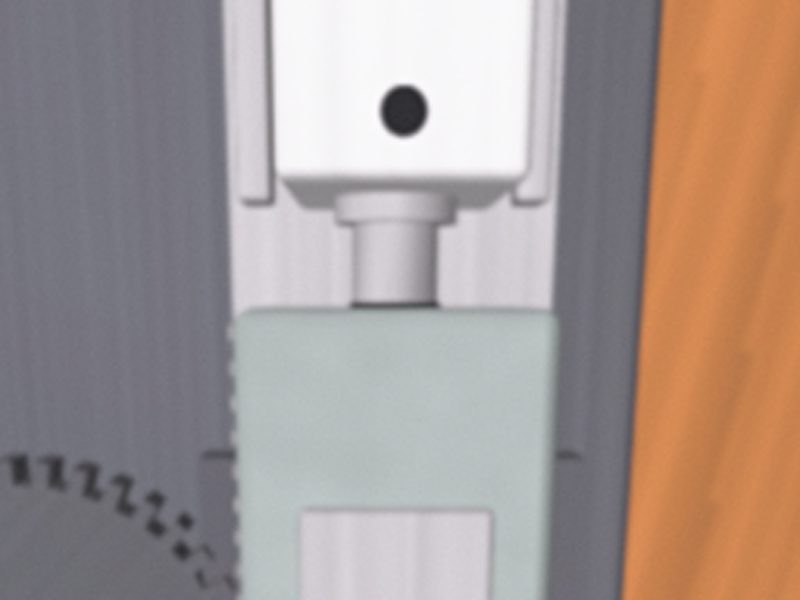

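The close view shows the block rear top edge at row ~178, the slide front edge at row ~309, and the nose flange against the block (rows 190–222). The ring shows as a thin dark line at row ~304, just at the face.

```bash
python3 - <<'E'
from h import *
T=lambda u,v,z:world('wrist','wa',140+(u+.5)*.32-.5,(v+.5)*.32-.5,z)
th=.206;ey=np.array([-np.sin(th),np.cos(th)]);o=np.array([.6225,-.0885])
f=lambda u,v,z:round(1e3*(T(u,v,z)[:2]-o)@ey,2)
for v in (175,178,181): print('block rear',v,f(402,v,.07))
for v in (306,309,312): print('slide',v,f(396,v,.068))
for v in (300,303,306): print('ring',v,f(396,v,.052))
print('widths block',np.linalg.norm(T(275,150,.07)-T(530,150,.07)),'slide',np.linalg.norm(T(237,330,.068)-T(556,330,.068)))
print('flange front/back',f(396,192,.055),f(396,222,.055))
p=np.load('pics/wa.npz')['p']; print(p[90:102,262:270].mean((1,2)).round(), [f(396,(r+.5)/.32-.5,.068) for r in (95,96,97,98,99)])
E
```

```text
block rear 175 31.0
block rear 178 30.61
block rear 181 30.22
slide 306 13.41
slide 309 12.98
slide 312 12.56
ring 300 14.29
ring 303 13.83
ring 306 13.36
widths block 0.035262923820436706 slide 0.04660503921349024
flange front/back 30.19 25.85
[200. 199. 199. 199. 199. 189. 152. 100. 107. 148. 171. 179.] [np.float64(14.53), np.float64(14.1), np.float64(13.66), np.float64(13.22), np.float64(12.78)]
```

```bash
python3 -c "
from h import *
go([.6315,-.142,.18],.206);A=np.pi+.206+.304; k=P+.0996*np.array([np.cos(A),np.sin(A)]); print(k)
go([*k,.178],1.777+.304);go([*k,.0858],1.777+.304)"
```

```text
shift [ 0.0005 -0.0007 -0.1102] turn [-0.0007 -0.0009  0.0006] rows 2.0
[ 0.48157465 -0.20912245]
shift [-0.0458 -0.2148 -0.1072] turn [ 4.000e-04 -1.200e-03 -5.962e-01] rows 11.0
shift [-0.0461 -0.2145  0.0157] turn [ 4.000e-04 -1.200e-03 -5.962e-01] rows 11.0
```

arm_command([
  [-0.4,[0,0,-0.08],[0,0,0]],
  [-0.4,[0,0,-0.107],[0,0,-0.05]],
  [-0.4,[-0.046,-0.2145,-0.107],[0,-0.001,-0.596]],
  [-0.4,[-0.046,-0.2145,-0.107],[0,-0.001,-0.596]],
  [-0.4,[-0.046,-0.2145,-0.107],[0,-0.001,-0.596]],
  [-0.4,[-0.046,-0.2145,-0.107],[0,-0.001,-0.596]],
  [-0.4,[-0.046,-0.2145,-0.107],[0,-0.001,-0.596]],
  [-0.4,[-0.046,-0.2145,-0.107],[0,-0.001,-0.596]],
  [-0.4,[-0.046,-0.2145,-0.107],[0,-0.001,-0.596]],
  [-0.4,[-0.046,-0.2145,-0.107],[0,-0.001,-0.596]],
  [-0.4,[-0.046,-0.2145,-0.107],[0,-0.001,-0.596]],
  [-0.4,[-0.046,-0.2145,-0.107],[0,-0.001,-0.596]],
])

```text
time: 26.65
tool_pos: [0.4815, -0.2088, 0.1779]
tcp_rot: [0.0, -0.251, 0.968, 0.0]
wrist_force: [0.0, -0.6, -0.5]
width: 0.0598
finger_force: 0.0
```

```bash
python3 -c "
from h import *
lev(); go([.4816,-.2091,.0858],1.777+.304)"
```

```text
phi -0.3012 r 0.0995 Fback -0.51 Frad 0.23 Fz -0.46 width 0.0598 ff 0.0 yaw-off-tangent 0.001 t 26.65 z 0.1779
shift [ 0.0002 -0.0004  0.1228] turn [ 0.0002  0.0001 -0.0006] rows 2.0
```

arm_command([
  [-0.4,[0,0,0.06],[0,0,0]],
  [-0.4,[0,0,0.123],[0,0,0]],
  [-0.4,[0,0,0.123],[0,0,0]],
  [1,[0,0,0.123],[0,0,0]],
  [1,[0,0,0.123],[0,0,0]],
  [1,[0,0,0.123],[0,0,0]],
  [1,[0,0,0.123],[0,0,0]],
  [1,[0,0,0.123],[0,0,0]],
])

```text
time: 27.65
tool_pos: [0.4816, -0.2087, 0.0859]
tcp_rot: [0.0, -0.25, 0.968, 0.0]
wrist_force: [-2.1, 1.9, 11.8]
width: 0.0184
finger_force: 48.4
```

```bash
python3 -c "
from h import *
lev()"
```

```text
phi -0.3006 r 0.0994 Fback 2.67 Frad 0.95 Fz 11.85 width 0.0184 ff 48.4 yaw-off-tangent -0.001 t 27.65 z 0.0859
```

Now small forward pulls.

arm_command([
  [1,[0,-0.0013,0],[0,0,-0.0032]],
  [1,[0,-0.0022,0],[0,0,-0.005]],
])

```text
time: 27.9
tool_pos: [0.4817, -0.2092, 0.0857]
tcp_rot: [-0.0, -0.258, 0.966, 0.001]
wrist_force: [-7.4, 10.9, 17.4]
width: 0.0187
finger_force: 49.0
```

```bash
python3 -c "
from h import *
lev()"
```

```text
phi -0.3058 r 0.0995 Fback 13.08 Frad 1.10 Fz 17.36 width 0.0187 ff 49.0 yaw-off-tangent 0.010 t 27.90 z 0.0857
```

arm_command([
  [1,[0,-0.0008,0],[0,0,-0.002]],
  [1,[0,-0.0014,0],[0,0,-0.003]],
])

```text
time: 28.15
tool_pos: [0.4821, -0.21, 0.0858]
tcp_rot: [-0.0, -0.262, 0.965, 0.002]
wrist_force: [-8.1, 10.7, 18.4]
width: 0.0184
finger_force: 49.1
```

```bash
python3 -c "
from h import *
lev()"
```

```text
phi -0.3141 r 0.0995 Fback 13.27 Frad 1.70 Fz 18.38 width 0.0184 ff 49.1 yaw-off-tangent 0.011 t 28.15 z 0.0858
```

arm_command([
  [-0.4,[0,0,0],[0,0,0]],
  [-0.4,[0,0,0],[0,0,0]],
  [-0.4,[0,0,0],[0,0,0]],
  [-0.4,[0,0,-0.05],[0,0,0]],
  [-0.4,[0,0,-0.12],[0,0,0]],
  [-0.4,[0,0,-0.12],[0,0,0]],
])

```text
time: 28.9
tool_pos: [0.4841, -0.2118, 0.1778]
tcp_rot: [0.002, -0.262, 0.965, -0.001]
wrist_force: [0.5, 0.7, -1.0]
width: 0.0601
finger_force: 0.0
```

```bash
python3 -c "
from h import *
lev(); go([.6315,-.142,.18],.206); go([.6315,-.142,.0969],.206)"
```

```text
phi -0.3396 r 0.0988 Fback 0.38 Frad -0.81 Fz -1.02 width 0.0601 ff 0.0 yaw-off-tangent -0.015 t 28.90 z 0.1778
shift [-0.2166 -0.0193 -0.0023] turn [2.000e-04 1.300e-03 6.035e-01] rows 11.0
shift [-0.2164 -0.0191  0.1085] turn [2.000e-04 1.300e-03 6.035e-01] rows 11.0
```

arm_command([
  [-0.4,[-0.2165,-0.019,0],[0,0.001,0.6035]],
  [-0.4,[-0.2165,-0.019,0],[0,0.001,0.6035]],
  [-0.4,[-0.2165,-0.019,0],[0,0.001,0.6035]],
  [-0.4,[-0.2165,-0.019,0],[0,0.001,0.6035]],
  [-0.4,[-0.2165,-0.019,0],[0,0.001,0.6035]],
  [-0.4,[-0.2165,-0.019,0],[0,0.001,0.6035]],
  [-0.4,[-0.2165,-0.019,0],[0,0.001,0.6035]],
  [-0.4,[-0.2165,-0.019,0],[0,0.001,0.6035]],
  [-0.4,[-0.2165,-0.019,0.05],[0,0.001,0.6035]],
  [-0.4,[-0.2165,-0.019,0.1085],[0,0.001,0.6035]],
  [-0.4,[-0.2165,-0.019,0.1085],[0,0.001,0.6035]],
  [-0.4,[-0.2165,-0.019,0.1085],[0,0.001,0.6035]],
])

```text
time: 30.4
tool_pos: [0.6298, -0.1409, 0.0939]
tcp_rot: [-0.002, 0.629, 0.777, -0.0]
wrist_force: [0.8, -0.3, 0.7]
width: 0.0599
finger_force: 0.0
```

```bash
python3 - <<'E'
from h import *
snap('wrist','wc')
th=.206;ey=np.array([-np.sin(th),np.cos(th)]);o=np.array([.6225,-.0885])
for n in ('wa','wc'):
    p=np.load(f'pics/{n}.npz')['p'].astype(float)
    Y=lambda u,v,z: 1e3*(world('wrist',n,u,v,z)[:2]-o)@ey
    nose=p[90:104,262:270].mean((1,2)); side=p[88:106,222:244].mean((1,2))-0; side2=p[90:106,222:244]; blk=p[50:64,245:295].mean((1,2))
    print(n,'nose',nose.round()); print(' side R-B',(side2[:,:,1]-side2[:,:,0]).mean(1).round(1)); print(' blk',blk.round())
    e=lambda prof,r0: r0+np.argmax(-np.diff(prof))+.5
    print(' Y per row, slide rows97-99',[round(Y(266,r,.068),2) for r in (97,98,99)],'block rows 56-58',[round(Y(266,r,.07),2) for r in (56,57,58)])
E
```

```text
wa nose [200. 199. 199. 199. 199. 189. 152. 100. 107. 148. 171. 179. 182. 184.]
 side R-B [-4.5 -4.6 -4.8 -4.7 -5.  -5.2 -5.5 -3.6  1.   6.2  8.4  8.3  8.6  8.6
  8.8  9. ]
 blk [247. 247. 247. 244. 234. 219. 193. 167. 147. 137. 140. 154. 168. 175.]
 Y per row, slide rows97-99 [np.float64(13.66), np.float64(13.22), np.float64(12.78)] block rows 56-58 [np.float64(30.86), np.float64(30.45), np.float64(30.04)]
wc nose [207. 207. 207. 207. 207. 207. 208. 207. 196. 161. 122. 134. 162. 175.]
 side R-B [-4.4 -4.5 -4.7 -4.7 -5.2 -5.  -5.2 -5.1 -5.2 -3.9  0.2  4.8  7.7  8.6
  8.7  8.8]
 blk [247. 247. 247. 247. 247. 246. 241. 230. 211. 185. 160. 142. 137. 146.]
 Y per row, slide rows97-99 [np.float64(15.09), np.float64(14.66), np.float64(14.23)] block rows 56-58 [np.float64(31.97), np.float64(31.57), np.float64(31.17)]
```

```bash
python3 -c "
from h import *
print(workorder.job_done())"
```

```text
the job is handed in; nothing more can be done
None
```

I've handed the job in: the block stands upright in the nest against the anvil, with the nose pressed in about 2.8 mm by camera measurement (ring at 3 mm), finished on a forward pull and released; no verdict came back.

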